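# Fit the filter cassette in the bench dust extractor

## Robot

A 7-joint arm with a two-finger parallel gripper is mounted at the origin on the work surface. World frame = base frame: x ahead of the robot, y to its left, z up, the work surface at z = 0. Lengths are in m, angles in rad, forces in N, time in s.
With the tool pointing down it reaches from about 0.4 to 0.85 m from the base axis. Payload 4.5 kg.
Tool frame: the origin (TCP) lies at the very end of the fingers, on their centre line; the grasp point (between the pads) lies behind it (robot.hold_point_z is the z of the grasp point in the tool frame, in m); z points along the fingers, y is the line along which they close (so a half turn about z gives the same grasp; the last joint's range is limited). The gripper opens to 88 mm and grips with 3 to 60 N. Pads are 18 mm wide; open, the fingers measure 123 mm over their backs; the gripper's body (75 mm by 187 mm) begins 45 mm behind the grasp point.
Start: joints at [-1.155, 0.689, -0.195, 1.565, 0.157, 0.902, -0.215], TCP at [0.233, 0.58, 0.239] pointing down, gripper open.
Joint ranges: [-3.01, 3.01], [-0.46, 2.08], [-1.47, 1.51], [0.13, 2.56], [-1, 4.14], [0.04, 2.09], [-2.66, 2.66]. Speed limits (rad/s): [2.57, 2.57, 3.14, 3.14, 3.14, 3.14, 3.14].

## Interface

Orientations are given as a unit quaternion [w, x, y, z].
In Python, from cell import robot gives the robot as it stands.
- The arm moves only by the tool step_arm, never from a script. Its argument "steps" is one flat list of numbers, 6 for each row, row after row: the shift along the tool's x, y, z in cm, then the turn, a rotation vector about the tool's x, y, z in degrees. A call has 1 to 8 rows; each row is the pose to reach, as a shift and turn from the pose commanded when the call began, along the tool's axes at that moment; what a row does not reach only later rows make up. A row lasts 1/12 s, in which the tool goes at most 41.7 mm and 7.16 degrees, less where a joint would pass 70% of its speed; a pose out of reach is approached as far as the arm can. A call with a gripper value outside its range is refused whole. "fingers" is the opening, from 0 (shut) to 1 (fully open), set as the call begins (left out, the last holds). The fingers move at their own pace and stop on an object; the grip force is fixed at half the most. Time passes only in rows, so rows that repeat a pose let the fingers close. It gives the time, the measured TCP pose, the force, the opening and the grip force at its end, in the units of the state.
- robot.get_state(): the state, without advancing time (a new reading comes with each control period).
- robot.snapshot(name): name is "scene" or "side" or "wrist"; returns the picture (384x512x3 uint8, red, green, blue); there is no depth.
- robot.camera_model(name): a dict with "vfov" (degrees; the focal length in pixels is half the picture's height over the tangent of half this angle, whatever the lens; pixels are square), "cx", "cy" (the principal point, pixels), "T" (4x4, takes a point from camera to world coordinates). Camera axes: x right, y up, looking along -z (the intrinsics and any distortion apply to the point x, -y, -z); pixel columns grow to the right and rows downward; lengths in m; the calibration is good to about 2 mm. A picture is of the moment at which its call begins: read the wrist's pose just before it. camera_model takes no time and is no camera call; for the wrist camera it gives the pose at the moment of the call.
- robot.job_done(): hands the job in; it is judged then, once.
The state is a dict: "clock": time; "q": joint angles; "qvel": joint speeds; "tau": joint torques, N m; "eef_pos": TCP position; "tool_rot": TCP orientation; "ft_force": force on the tool from outside, world axes, zero at the start; "moment": the same for the moment, N m; "grip_width": finger opening in m; "finger_force": force on a finger pad.
Only numpy, scipy, OpenCV 4.12 (cv2) and the standard library are available. Lean on these libraries where they do the work, as an engineer would, in place of code of your own. Each camera call takes 0.05 s, during which the arm holds its last target. There are 200 camera calls.

## Task

Slide the metal gate on top of the plywood dust extractor fully open, stand the long narrow filter cassette (not the square one or the short one) in the open well so that it sits on the floor of the well with its grip upwards, then slide the gate fully shut again over the end of the cassette.

Things in the scene. Friction and masses are not known exactly. Their poses are not given: they have to be found in the camera images.
- cassette: The right filter cassette: wooden frame with paper pleats, 48 mm (x) by 120 mm (y) by 55 mm high, free on the table; two others look alike but measure 85 x 85 and 48 x 72 mm. Mid-top stands a wooden grip, 12 mm thick (x), 30 mm long (y), 45 mm high: its top is 100 mm above the underside. Origin: centre of underside, z up. About 0.2 kg. Both ways round are alike.
- well (a point): Floor centre of the well in the extractor, a fixed plywood case 80 mm high. Well: 72 mm wide (x), 140 mm long (y, towards the gate), upright walls; floor 20 mm, rim 80 mm above the table, so a seated cassette's frame ends 5 mm below the rim and its grip stands out. The shut gate covers the well's last 40 mm at +y; open, none. Beyond the well, rails 8 mm high flank the gate, 44 mm off its middle.
- gate (a joint): Slide of the gate, an aluminium plate 84 mm wide, 90 mm long, 5 mm thick, its top 86 mm above the table, over the well's +y end. 0 m = shut (at its stop), 0.055 m = fully open (at its stop); it opens along the well's +y. Friction about 1.5 N; it stays where it is left.
- gate_tab (a point): Grip point of the gate's tab, an upright aluminium plate 12 mm thick (y, the slide direction), 36 mm wide (x), its upper edge 126 mm above the table (40 mm above the gate's plate). The point is in the tab's middle plane, 15 mm below its upper edge, 111 mm above the table; it moves with the gate, along +y to open. Axes as the well's.
There are look-alikes about, which are no part of the job. Leave any pink or red look-alike of the cassette alone.

How it is judged:
By the outcome, as a careful person would: the job done as asked, in the order asked, and still so for the second after the job is handed in, with the robot touching nothing.
It also fails if it takes over 64 s, if anything falls off the work surface, if the arm or the gripper's body presses on something with over 40 N, if the wrist force passes 120 N, or if a joint passes its speed limit or range.

## Working session

There is one attempt and no reset: what is moved stays moved. The work goes in short steps, Python scripts to look and compute and a tool call to move; the robot and the scene stay as the last step left them, time stands still between calls to the robot, and variables do not carry over. Pictures are saved under pics/ and viewed, at most 10 in all, crops included, and the job is handed in when it is done.

Besides the shell and the picture viewer there is one more tool, called after ">>>" by a JSON object that holds its "name" and its "arguments". step_arm: Moves the arm, as the interface text tells. Its arguments: {"type":"object","properties":{"steps":{"type":"array","items":{"type":"number"}},"fingers":{"type":"number"}},"required":["steps"]}

```bash
mkdir -p pics; ls; python3 - <<'E'
from cell import robot
import cv2,numpy as np
s=robot.get_state();print(s['clock'],s['eef_pos'],s['tool_rot'],s['grip_width'],robot.hold_point_z)
for n in("scene","side"):
    m=robot.camera_model(n);print(n,m)
    cv2.imwrite(f'pics/{n}0.png',robot.snapshot(n)[:,:,::-1])
a=cv2.imread('pics/scene0.png');b=cv2.imread('pics/side0.png')
cv2.imwrite('pics/both.png',cv2.resize(np.vstack([a,b]),None,fx=.78,fy=.78))
E
```

```text
pics
0.0 [0.23269514 0.57939783 0.23791606] [-9.83859553e-05  1.89699603e-01  9.81841763e-01 -8.96145994e-04] 0.08831920447360618 -0.0187
scene {'vfov': 57.117938550042915, 'cx': 263.2740653386587, 'cy': 188.1224512804322, 'T': array([[ 0.39279195, -0.5284667 ,  0.75262038,  1.36577248],
       [ 0.91960697,  0.23116387, -0.31762602, -0.45690877],
       [-0.00612386,  0.81687589,  0.57678097,  0.6880764 ],
       [ 0.        ,  0.        ,  0.        ,  1.        ]])}
side {'vfov': 46.54450412401008, 'cx': 251.8516325931355, 'cy': 189.78536471658265, 'T': array([[-0.99685212,  0.05506367, -0.05704242,  0.50535012],
       [-0.07727591, -0.51392571,  0.854347  ,  0.92787018],
       [ 0.01772791,  0.85606563,  0.51656303,  0.74940826],
       [ 0.        ,  0.        ,  0.        ,  1.        ]])}
```

View pics/scene0.png

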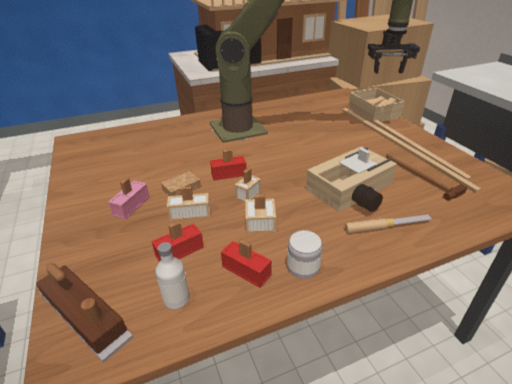

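View pics/side0.png

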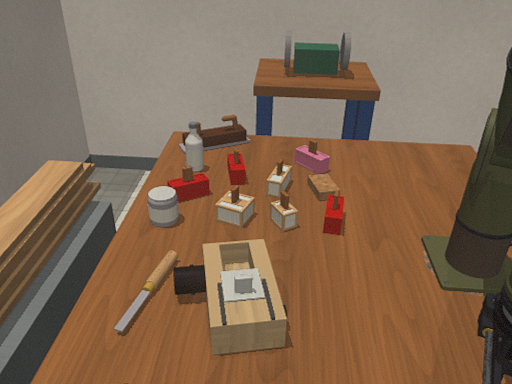

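Scene: the white cassettes are at (188,206), long and narrow; (260,215), square; and (248,187), short. The extractor is at (350,178), with the gate at about (362,160). In the side view these are (280,178), (236,207), (284,212) and the extractor at (242,295). The target is scene (188,206) / side (280,178), the only elongated white one. I'll confirm this in an enlarged montage.

```bash
python3 - <<'E'
import cv2,numpy as np
a=cv2.imread('pics/scene0.png');b=cv2.imread('pics/side0.png')
def c(i,x,y,s):
    w,h=400//s,300//s
    o=cv2.resize(i[y:y+h,x:x+w],(w*s,h*s),interpolation=cv2.INTER_CUBIC)
    o=cv2.copyMakeBorder(o,0,300-h*s,0,400-w*s,cv2.BORDER_CONSTANT)
    for k in range(0,w,10): cv2.line(o,(k*s,0),(k*s,4 if k%50 else 10),(0,255,0),1)
    for k in range(0,h,10): cv2.line(o,(0,k*s),(4 if k%50 else 10,k*s),(0,255,0),1)
    return o
cv2.imwrite('pics/m1.png',np.vstack([np.hstack([c(a,160,170,4),c(a,300,140,4)]),np.hstack([c(b,255,150,5),c(b,195,235,3)])]))
E
```

```text
(no output)
```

View pics/m1.png

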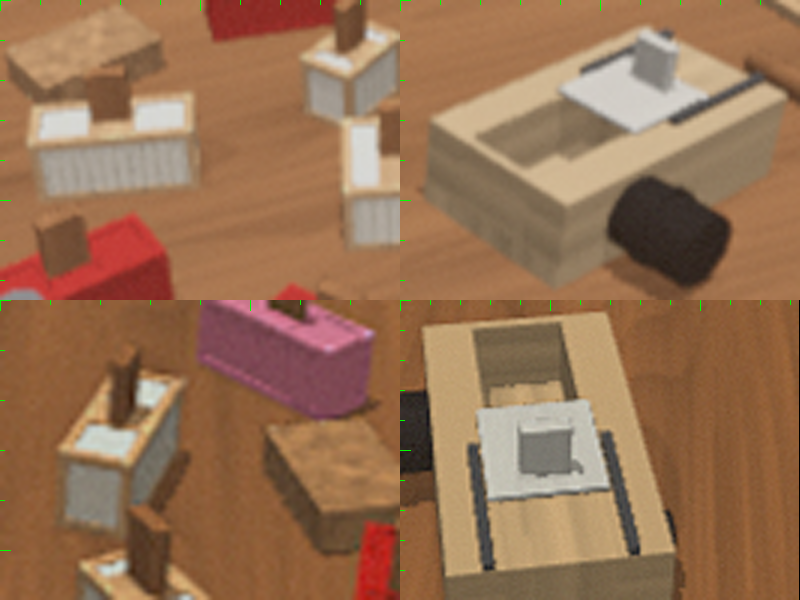

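The crop confirms it. The long narrow cassette (top left, scene (188,206)) is about 2.5:1 with the grip mid-top. The gate is shut, its tab is near scene (364,155), and the rails run away from the well. Next I cast the corner pixels onto planes.

```bash
cat > h.py <<'E'
import numpy as np
from cell import robot
def ray(n,p,z,m=None):
    m=m or robot.camera_model(n);f=192/np.tan(np.radians(m['vfov']/2));T=m['T']
    p=np.atleast_2d(np.array(p,float))
    d=np.c_[(p[:,0]-m['cx'])/f,-(p[:,1]-m['cy'])/f,-np.ones(len(p))]@T[:3,:3].T
    return T[:3,3]+d*((z-T[2,3])/d[:,2])[:,None]
E
python3 - <<'E'
from h import *
np.set_printoptions(precision=4,suppress=True)
def show(t,n,p,z):
    q=ray(n,p,z)[:,:2];e=np.roll(q,-1,0)-q
    print(t,n,'c',q.mean(0),'len',np.hypot(*e.T),'ang',np.degrees(np.arctan2(e[:,1],e[:,0])).round(1));print(q.tolist() if 0 else q.round(3).tolist())
A=lambda L:[(160+u/4,170+v/4) for u,v in L]
B=lambda L:[(300+(u-400)/4,140+v/4) for u,v in L]
C=lambda L:[(255+u/5,150+(v-300)/5) for u,v in L]
D=lambda L:[(195+(u-400)/3,235+(v-300)/3) for u,v in L]
show('cas','scene',A([(33,143),(197,131),(193,94),(31,106)]),.055)
show('cas','side',C([(62,450),(127,460),(185,377),(110,372)]),.055)
show('grip','scene',A([(90,70),(131,68)]),.1)
show('grip','side',C([(112,350),(141,353)]),.1)
show('case','scene',B([(430,122),(565,205),(785,97),(648,28)]),.08)
show('case','side',D([(423,326),(608,312),(675,550),(445,576)]),.08)
show('gate','scene',B([(560,90),(632,130),(708,95)]),.086)
show('gate','side',D([(477,410),(590,400),(608,488),(486,498)]),.086)
show('well','scene',B([(477,137),(512,165)]),.08)
show('well','side',D([(473,330),(560,322)]),.08)
show('tab','side',D([(519,421),(570,418),(572,426),(519,429)]),.126)
show('tab','scene',B([(637,35),(650,28),(677,41),(672,50)]),.126)
E
```

```text
cas scene c [ 0.5046 -0.3358] len [0.1186 0.0471 0.1213 0.0467] ang [  73.3  167.7 -106.3   -8.9]
[[0.511, -0.397], [0.545, -0.283], [0.499, -0.273], [0.464, -0.39]]
cas side c [ 0.5021 -0.3364] len [0.0416 0.1199 0.0499 0.1112] ang [ 168.8 -107.4   -1.8   76. ]
[[0.538, -0.285], [0.497, -0.277], [0.461, -0.391], [0.511, -0.393]]
grip scene c [ 0.5062 -0.3328] len [0.0295 0.0295] ang [  71.3 -108.7]
[[0.501, -0.347], [0.511, -0.319]]
grip side c [ 0.5013 -0.3362] len [0.0185 0.0185] ang [173.5  -6.5]
[[0.511, -0.337], [0.492, -0.335]]
case scene c [0.58   0.1904] len [0.1444 0.2567 0.1464 0.2607] ang [  14.2  102.7 -167.4  -76.8]
[[0.539, 0.047], [0.679, 0.082], [0.622, 0.332], [0.48, 0.3]]
case side c [0.5754 0.1935] len [0.1509 0.2575 0.1508 0.2599] ang [-167.2  102.9   13.7  -77.1]
[[0.678, 0.084], [0.531, 0.051], [0.473, 0.302], [0.62, 0.337]]
gate scene c [0.5901 0.2047] len [0.0765 0.0901 0.1195] ang [  13.6  102.3 -117.5]
[[0.547, 0.163], [0.621, 0.181], [0.602, 0.269]]
gate side c [0.5699 0.2204] len [0.0841 0.0908 0.0837 0.089 ] ang [-166.9  101.5   11.9  -78.2]
[[0.62, 0.186], [0.538, 0.167], [0.52, 0.256], [0.602, 0.273]]
well scene c [0.5958 0.072 ] len [0.0452 0.0452] ang [   5.6 -174.4]
[[0.573, 0.07], [0.618, 0.074]]
well side c [0.6029 0.0766] len [0.0707 0.0707] ang [-165.8   14.2]
[[0.637, 0.085], [0.569, 0.068]]
tab side c [0.5651 0.2397] len [0.035  0.0081 0.0361 0.008 ] ang [-169.5  104.1   10.3  -83.7]
[[0.583, 0.239], [0.549, 0.233], [0.547, 0.24], [0.582, 0.247]]
tab scene c [0.5648 0.2407] len [0.0177 0.0278 0.0165 0.0337] ang [ 108.3   14.1  -50.5 -161.2]
[[0.553, 0.228], [0.547, 0.245], [0.574, 0.251], [0.585, 0.239]]
```

Sizes agree to 1–2 mm. The cassette is at about (0.503,-0.336) with its long axis at 73°. The case's long axis is at 102.7°, the tab at (0.565,0.240) and the well at about (0.587,0.146). Next I write a move helper and work out the first move.

```bash
cat >> h.py <<'E'
from scipy.spatial.transform import Rotation as R
def goal(p,ang):
    "shift (cm) and turn (deg) in the tool frame to reach TCP p, tool down, tool y at world angle ang (deg)"
    s=robot.get_state();w,x,y,z=s['tool_rot'];r=R.from_quat([x,y,z,w])
    a=np.radians(ang);Y=np.array([np.cos(a),np.sin(a),0]);Z=np.array([0,0,-1.])
    G=R.from_matrix(np.c_[np.cross(Y,Z),Y,Z])
    print('t',round(s['clock'],2),'at',s['eef_pos'].round(4),'F',np.round(s['ft_force'],1),'w',round(float(s['grip_width']),4))
    print('shift',(r.inv().apply(np.array(p)-s['eef_pos'])*100).round(2),'turn',np.degrees((r.inv()*G).as_rotvec()).round(1))
E
python3 -c "
from h import *
goal([.565,.24,.2],102.7)"
```

```text
t 0.1 at [0.2327 0.5795 0.238 ] F [-0.4  0.1 -0.1] w 0.0882
shift [-43.48 -19.12   3.84] turn [ -0.1  -0.  -34.6]
```

>>> {"name": "step_arm", "arguments": {"steps": [-43.5,-19.1,0,0,0,-34.6,-43.5,-19.1,0,0,0,-34.6,-43.5,-19.1,0,0,0,-34.6,-43.5,-19.1,0,0,0,-34.6,-43.5,-19.1,0,0,0,-34.6,-43.5,-19.1,0,0,0,-34.6,-43.5,-19.1,0,0,0,-34.6,-43.5,-19.1,0,0,0,-34.6]}}

```text
clock: 0.77
eef_pos: [0.4672, 0.3399, 0.2384]
tool_rot: [-0.0, -0.111, 0.994, -0.0]
ft_force: [1.0, 0.8, 0.3]
grip_width: 0.0881
finger_force: 0.0
```

```bash
python3 -c "
from h import *
goal([.565,.24,.24],102.7)"
```

```text
t 0.77 at [0.4672 0.3399 0.2384] F [1.  0.8 0.3] w 0.0881
shift [ -7.34 -11.9   -0.16] turn [-0. -0.  0.]
```

>>> {"name": "step_arm", "arguments": {"steps": [-7.3,-11.9,0,0,0,0,-7.3,-11.9,0,0,0,0,-7.3,-11.9,0,0,0,0,-7.3,-11.9,0,0,0,0,-7.3,-11.9,0,0,0,0]}}

```text
clock: 1.18
eef_pos: [0.5672, 0.2359, 0.2377]
tool_rot: [0.0, -0.106, 0.994, -0.002]
ft_force: [0.1, -0.3, 0.2]
grip_width: 0.0882
finger_force: 0.0
```

```bash
python3 -c "
from h import *
import cv2,pickle
goal([.565,.24,.094],102.7)
m=robot.camera_model('wrist');pickle.dump(m,open('w1.pkl','wb'));print(m)
i=robot.snapshot('wrist');cv2.imwrite('pics/w1.png',cv2.resize(i[:,:,::-1],(768,576)))"
```

```text
t 1.18 at [0.5672 0.2359 0.2377] F [ 0.1 -0.3  0.2] w 0.0882
shift [ 0.13  0.5  14.37] turn [-0.2  0.  -0.5]
{'vfov': 60.35446728765732, 'cx': 253.72557282232628, 'cy': 190.9746854578946, 'T': array([[-0.21073359, -0.94156367, -0.26277216,  0.4996623 ],
       [ 0.97753744, -0.20392465, -0.05324741,  0.21997706],
       [-0.0034499 , -0.26809064,  0.96338752,  0.38412944],
       [ 0.        ,  0.        ,  0.        ,  1.        ]])}
```

View pics/w1.png

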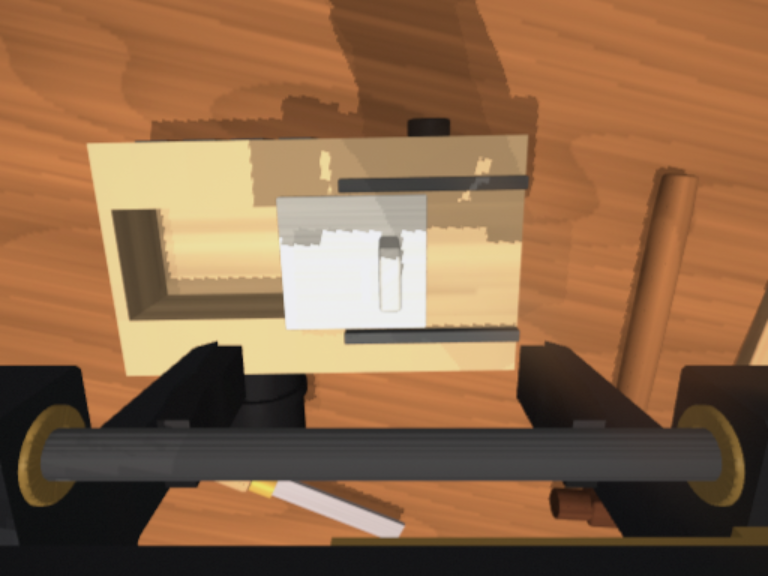

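Wrist view (in the 768x576 picture): gate plate corners (277,197), (426,195), (426,328) and (287,329); well corners (112,209) and (130,321); tab top from about (390,248) to (390,311); case corners (88,143), (528,135), (514,370) and (127,376).

```bash
python3 - <<'E'
from h import *
import pickle
np.set_printoptions(precision=4,suppress=True)
m=pickle.load(open('w1.pkl','rb'))
for t,p,z in [('gate',[(277,197),(426,195),(426,328),(287,329)],.086),('well',[(112,209),(130,321)],.08),('tab',[(379,248),(401,248),(402,312),(379,312)],.126),('case',[(88,143),(528,135),(514,370),(127,376)],.08)]:
    q=ray('wrist',np.array(p)/1.5,z,m)[:,:2];e=np.roll(q,-1,0)-q
    print(t,q.mean(0),np.hypot(*e.T),np.degrees(np.arctan2(e[:,1],e[:,0])).round(1),q.tolist() if t=='well' else '')
E
```

```text
gate [0.5708 0.2175] [0.0887 0.084  0.089  0.0836] [ 102.9   13.6  -77.3 -166.7] 
well [0.6046 0.074 ] [0.0726 0.0726] [  13.1 -166.9] [[0.5693086972236259, 0.06578123723137025], [0.6399794646054815, 0.08221965774391274]]
tab [0.5657 0.2386] [0.0116 0.0357 0.0126 0.0357] [ 102.2   13.7  -77.8 -167.9] 
case [0.5769 0.1926] [0.2595 0.1502 0.2597 0.1505] [ 103.2   13.2  -76.8 -166.9]
```

The wrist, side and scene views agree: tab (0.5655,0.239), well (0.588,0.1445), axis 103°. Going down onto the tab.

```bash
python3 -c "
from h import *
goal([.5655,.239,.094],103)"
```

```text
t 1.23 at [0.5646 0.2396 0.238 ] F [-0.8  0.8  0.1] w 0.0875
shift [-0.09 -0.07 14.4 ] turn [-0.  -0.  -0.5]
```

>>> {"name": "step_arm", "arguments": {"steps": [-0.1,-0.1,4,0,0,-0.3,-0.1,-0.1,8,0,0,-0.3,-0.1,-0.1,11.5,0,0,-0.3,-0.1,-0.1,13.5,0,0,-0.3,-0.1,-0.1,14.4,0,0,-0.3,-0.1,-0.1,14.4,0,0,-0.3]}}

```text
clock: 1.73
eef_pos: [0.5621, 0.2427, 0.0928]
tool_rot: [-0.002, -0.115, 0.993, -0.0]
ft_force: [-0.2, -0.2, 0.6]
grip_width: 0.0881
finger_force: 0.0
```

>>> {"name": "step_arm", "arguments": {"steps": [0,0,0,0,0,0,0,0,0,0,0,0,0,0,0,0,0,0,0,0,0,0,0,0,0,0,0,0,0,0,0,0,0,0,0,0,0,0,0,0,0,0], "fingers": 0}}

```text
clock: 2.32
eef_pos: [0.565, 0.2411, 0.0951]
tool_rot: [0.0, -0.113, 0.994, 0.0]
ft_force: [-0.6, -0.0, -0.3]
grip_width: 0.0436
finger_force: 0.0
```

```bash
python3 -c "
from h import *
goal([.5655,.239,.094],103)"
```

```text
t 2.32 at [0.565  0.2411 0.0951] F [-0.6 -0.  -0.3] w 0.0436
shift [-0.   -0.22  0.11] turn [0. 0. 0.]
```

>>> {"name": "step_arm", "arguments": {"steps": [0,-0.1,0,0,0,0,0,-0.1,0,0,0,0,0,-0.1,0,0,0,0,0,-0.1,0,0,0,0,0,-0.1,0,0,0,0,0,-0.1,0,0,0,0,0,-0.1,0,0,0,0,0,-0.1,0,0,0,0]}}

```text
clock: 2.98
eef_pos: [0.565, 0.2402, 0.0947]
tool_rot: [-0.0, -0.113, 0.994, -0.0]
ft_force: [0.0, -0.7, -0.4]
grip_width: 0.0119
finger_force: 30.0
```

>>> {"name": "step_arm", "arguments": {"steps": [0,1.2,0,0,0,0,0,2.4,0,0,0,0,0,3.6,0,0,0,0,0,4.6,0,0,0,0,0,5.2,0,0,0,0,0,5.5,0,0,0,0,0,5.7,0,0,0,0,0,5.7,0,0,0,0]}}

```text
clock: 3.65
eef_pos: [0.553, 0.2909, 0.0946]
tool_rot: [-0.0, -0.112, 0.994, -0.005]
ft_force: [1.3, -10.8, 4.1]
grip_width: 0.0117
finger_force: 30.1
```

>>> {"name": "step_arm", "arguments": {"steps": [0,0,0,0,0,0,0,0,0,0,0,0,0,0,0,0,0,0]}}

```text
clock: 3.9
eef_pos: [0.5531, 0.2909, 0.0946]
tool_rot: [-0.0, -0.112, 0.994, -0.004]
ft_force: [1.2, -10.1, 4.8]
grip_width: 0.0122
finger_force: 30.1
```

>>> {"name": "step_arm", "arguments": {"steps": [0,0.3,0,0,0,0,0,0.3,0,0,0,0,0,0.3,0,0,0,0]}}

```text
clock: 4.15
eef_pos: [0.553, 0.2909, 0.0945]
tool_rot: [-0.001, -0.111, 0.994, -0.006]
ft_force: [1.6, -14.1, 7.5]
grip_width: 0.0118
finger_force: 30.1
```

The gate is hard against its stop. I relax, release and rise.

>>> {"name": "step_arm", "arguments": {"steps": [0,-0.6,0,0,0,0,0,-0.6,0,0,0,0,0,-0.6,0,0,0,0,0,-0.6,0,0,0,0,0,-0.6,0,0,0,0,0,-0.6,0,0,0,0], "fingers": 0.5}}

```text
clock: 4.65
eef_pos: [0.5524, 0.2941, 0.0947]
tool_rot: [-0.0, -0.114, 0.993, 0.001]
ft_force: [0.3, 0.4, 0.9]
grip_width: 0.044
finger_force: 0.0
```

>>> {"name": "step_arm", "arguments": {"steps": [0,0,-3,0,0,0,0,0,-7,0,0,0,0,0,-11,0,0,0,0,0,-15,0,0,0,0,0,-15,0,0,0,0,0,-15,0,0,0]}}

```text
clock: 5.15
eef_pos: [0.5539, 0.2943, 0.2474]
tool_rot: [0.003, -0.114, 0.994, 0.002]
ft_force: [0.1, -0.3, -0.9]
grip_width: 0.0441
finger_force: 0.0
```

```bash
python3 - <<'E'
from h import *
import cv2,pickle
m=robot.camera_model('wrist');pickle.dump(m,open('w2.pkl','wb'))
i=robot.snapshot('wrist');cv2.imwrite('pics/w2.png',cv2.resize(i[:,:,::-1],(768,576)))
goal([.503,-.336,.24],163);goal([.503,-.336,.24],-17)
print(robot.get_state()['q'].round(2))
E
```

```text
t 5.2 at [0.5528 0.2932 0.2452] F [-0.1  0.7  0.1] w 0.044
shift [ 19.05 -60.17   0.47] turn [ -0.    0.1 -60. ]
t 5.2 at [0.5528 0.2932 0.2452] F [-0.1  0.7  0.1] w 0.044
shift [ 19.05 -60.17   0.47] turn [1.0e-01 0.0e+00 1.2e+02]
[-0.34  0.7  -0.41  1.55  0.32  0.96  0.95]
```

View pics/w2.png

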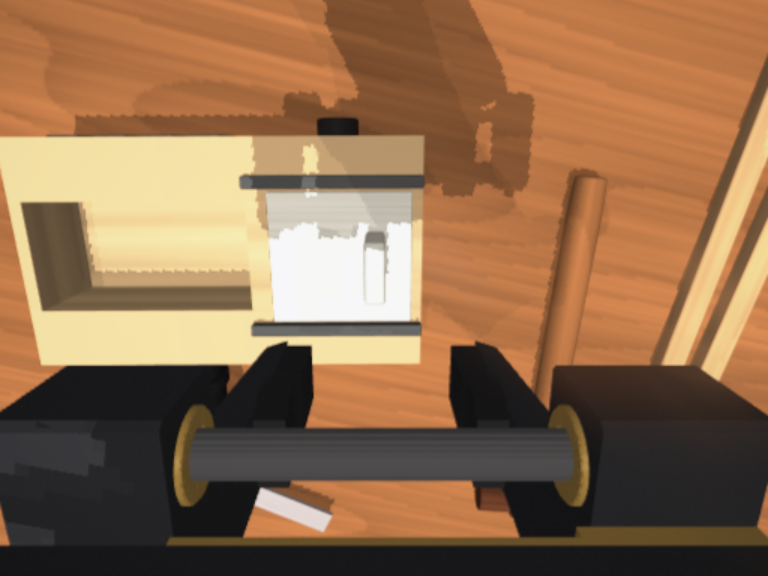

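The wrist view shows the gate fully open with the whole well clear: rim corners (22,203), (248,203), (250,310) and (42,311). Next I travel to the cassette using the -17° option, which leaves joint 7 more range.

```bash
python3 - <<'E'
from h import *
import pickle
q=ray('wrist',np.array([(22,203),(248,203),(250,310),(42,311)])/1.5,.08,pickle.load(open('w2.pkl','rb')))[:,:2]
e=np.roll(q,-1,0)-q;print(q.mean(0),np.hypot(*e.T),np.degrees(np.arctan2(e[:,1],e[:,0])))
E
```

```text
[0.58901282 0.14179384] [0.14151422 0.07084258 0.13846694 0.07135802] [ 103.00316358    9.91673036  -76.74272964 -167.61164886]
```

>>> {"name": "step_arm", "arguments": {"steps": [19,-60,0,0,0,60,19,-60,0,0,0,60,19,-60,0,0,0,60,19,-60,0,0,0,60,19,-60,0,0,0,60,19,-60,0,0,0,60,19,-60,0,0,0,60,19,-60,0,0,0,60]}}

```text
clock: 5.87
eef_pos: [0.5245, -0.0414, 0.2429]
tool_rot: [-0.002, 0.379, 0.925, -0.001]
ft_force: [0.6, 0.2, 0.6]
grip_width: 0.0444
finger_force: 0.0
```

```bash
python3 -c "
from h import *
goal([.503,-.336,.24],-17)"
```

```text
t 5.87 at [ 0.5245 -0.0414  0.2429] F [0.6 0.2 0.6] w 0.0444
shift [-19.16 -22.49   0.3 ] turn [-0.2 -0.1 62.4]
```

>>> {"name": "step_arm", "arguments": {"steps": [-19.2,-22.5,0,0,0,62.5,-19.2,-22.5,0,0,0,62.5,-19.2,-22.5,0,0,0,62.5,-19.2,-22.5,0,0,0,62.5,-19.2,-22.5,0,0,0,62.5,-19.2,-22.5,0,0,0,62.5,-19.2,-22.5,0,0,0,62.5,-19.2,-22.5,0,0,0,62.5]}}

```text
clock: 6.53
eef_pos: [0.5024, -0.3445, 0.2428]
tool_rot: [0.001, 0.78, 0.625, -0.004]
ft_force: [0.4, -1.5, 0.3]
grip_width: 0.0443
finger_force: 0.0
```

```bash
python3 -c "
from h import *
goal([.503,-.336,.24],-17)
import cv2,pickle
m=robot.camera_model('wrist');pickle.dump(m,open('w3.pkl','wb'))
i=robot.snapshot('wrist');cv2.imwrite('pics/w3.png',cv2.resize(i[:,:,::-1],(768,576)))
goal([.503,-.336,.24],-17)"
```

```text
t 6.53 at [ 0.5024 -0.3445  0.2428] F [ 0.4 -1.5  0.3] w 0.0443
shift [ 0.85 -0.12  0.27] turn [-0.2  0.4  4.4]
t 6.58 at [ 0.5035 -0.3409  0.2425] F [ 0.3  0.  -0.4] w 0.044
shift [ 0.47 -0.15  0.25] turn [-0.2  0.2  4.3]
```

View pics/w3.png

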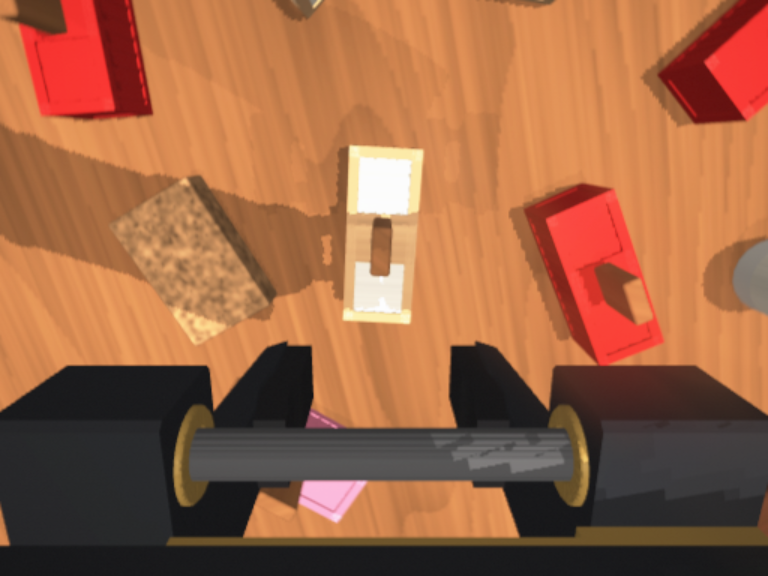

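The wrist view shows the long white cassette with top corners (350,146), (423,150), (411,323) and (343,320), its grip near (381,255), and free space on both sides. Now I compute its pose.

```bash
python3 - <<'E'
from h import *
import pickle
q=ray('wrist',np.array([(350,146),(423,150),(411,323),(343,320)])/1.5,.055,pickle.load(open('w3.pkl','rb')))[:,:2]
e=np.roll(q,-1,0)-q;print(q.mean(0),np.hypot(*e.T),np.degrees(np.arctan2(e[:,1],e[:,0])))
g=ray('wrist',np.array([(371,276),(390,276),(391,236),(374,236)])/1.5,.1,pickle.load(open('w3.pkl','rb')))[:,:2];print(g,g.mean(0))
c=q.mean(0)
goal([c[0],c[1],.07],-17)
E
```

```text
[ 0.50393472 -0.33854474] [0.0474375  0.11952408 0.04869006 0.11988145] [ -15.61030474 -105.35961441  164.80897743   74.04161486]
[[ 0.49472623 -0.35108851]
 [ 0.50590413 -0.35357308]
 [ 0.51166566 -0.32989649]
 [ 0.50189018 -0.32772023]] [ 0.50354655 -0.34056958]
t 6.58 at [ 0.5035 -0.3409  0.2425] F [ 0.3  0.  -0.4] w 0.044
shift [ 0.31  0.06 17.25] turn [-0.2  0.2  4.3]
```

>>> {"name": "step_arm", "arguments": {"steps": [0.3,0,4,0,0,3,0.3,0,8,0,0,3,0.3,0,10,0,0,3,0.3,0,10,0,0,3,0.3,0,10,0,0,3]}}

```text
clock: 7.0
eef_pos: [0.5065, -0.3298, 0.1429]
tool_rot: [-0.002, 0.79, 0.613, -0.001]
ft_force: [0.1, -0.4, 0.4]
grip_width: 0.0443
finger_force: 0.0
```

```bash
python3 -c "
from h import *
goal([.504,-.3385,.068],-16)"
```

```text
t 7.0 at [ 0.5065 -0.3298  0.1429] F [ 0.1 -0.4  0.4] w 0.0443
shift [-0.92  0.01  7.49] turn [-0.3 -0.1  1.6]
```

>>> {"name": "step_arm", "arguments": {"steps": [-0.9,0,2,0,0,1.5,-0.9,0,3,0,0,1.5,-0.9,0,3,0,0,1.5,-0.9,0,3,0,0,1.5,-0.9,0,3,0,0,1.5]}}

```text
clock: 7.42
eef_pos: [0.506, -0.3402, 0.1158]
tool_rot: [0.001, 0.799, 0.602, 0.001]
ft_force: [-0.1, 0.4, -0.5]
grip_width: 0.0442
finger_force: 0.0
```

```bash
python3 -c "
from h import *
goal([.504,-.3385,.068],-16)"
```

```text
t 7.42 at [ 0.506  -0.3402  0.1158] F [-0.1  0.4 -0.5] w 0.0442
shift [ 0.11 -0.24  4.78] turn [ 0.1 -0.  -0. ]
```

>>> {"name": "step_arm", "arguments": {"steps": [0.1,-0.2,2,0,0,0,0.1,-0.2,3.8,0,0,0,0.1,-0.2,4.6,0,0,0,0.1,-0.2,4.6,0,0,0,0.1,-0.2,4.6,0,0,0]}}

```text
clock: 7.83
eef_pos: [0.5039, -0.3389, 0.0693]
tool_rot: [0.0, 0.799, 0.601, 0.0]
ft_force: [0.3, 0.1, 0.3]
grip_width: 0.0439
finger_force: 0.0
```

>>> {"name": "step_arm", "arguments": {"steps": [0,0,0,0,0,0,0,0,0,0,0,0,0,0,0,0,0,0,0,0,0,0,0,0,0,0,0,0,0,0,0,0,0,0,0,0,0,0,0,0,0,0], "fingers": 0}}

```text
clock: 8.42
eef_pos: [0.5035, -0.3389, 0.0689]
tool_rot: [0.0, 0.799, 0.601, 0.0]
ft_force: [-0.5, -0.3, 2.4]
grip_width: 0.0122
finger_force: 30.0
```

```bash
python3 -c "
from h import *
goal([.504,-.3385,.23],-16)"
```

```text
t 8.42 at [ 0.5035 -0.3389  0.0689] F [-0.5 -0.3  2.4] w 0.0122
shift [  0.05   0.04 -16.11] turn [ 0.  -0.  -0.1]
```

>>> {"name": "step_arm", "arguments": {"steps": [0,0,-2,0,0,0,0,0,-5,0,0,0,0,0,-9,0,0,0,0,0,-13,0,0,0,0,0,-16,0,0,0,0,0,-17,0,0,0,0,0,-17,0,0,0]}}

```text
clock: 9.0
eef_pos: [0.5048, -0.3397, 0.2412]
tool_rot: [0.003, 0.799, 0.601, 0.001]
ft_force: [0.6, -0.6, -1.8]
grip_width: 0.0118
finger_force: 30.0
```

```bash
python3 -c "
from h import *
goal([.5885,.143,.24],13)"
```

```text
t 9.0 at [ 0.5048 -0.3397  0.2412] F [ 0.6 -0.6 -1.8] w 0.0118
shift [ 4.87e+01 -5.32e+00  2.00e-02] turn [  0.3   0.2 -29.1]
```

>>> {"name": "step_arm", "arguments": {"steps": [1.5,-0.2,0,0,0,-1,4.5,-0.5,0,0,0,-3,8,-0.9,0,0,0,-5,11.5,-1.3,0,0,0,-7,15,-1.7,0,0,0,-9,18.5,-2,0,0,0,-11,22,-2.4,0,0,0,-13,25,-2.7,0,0,0,-15]}}

```text
clock: 9.67
eef_pos: [0.5448, -0.0863, 0.2357]
tool_rot: [-0.003, 0.712, 0.702, -0.001]
ft_force: [0.6, -0.7, -1.1]
grip_width: 0.0118
finger_force: 30.0
```

```bash
python3 -c "
from h import *
goal([.5885,.143,.24],13)"
```

```text
t 9.67 at [ 0.5448 -0.0863  0.2357] F [ 0.6 -0.7 -1.1] w 0.0118
shift [22.99  4.07 -0.39] turn [ -0.3  -0.2 -13.7]
```

>>> {"name": "step_arm", "arguments": {"steps": [3.5,0.7,-0.3,0,0,-2,7,1.4,-0.3,0,0,-4,11,2,-0.3,0,0,-7,15,2.7,-0.3,0,0,-9,18.5,3.3,-0.3,0,0,-11,21.5,3.8,-0.3,0,0,-13,23,4.1,-0.3,0,0,-13.7,23,4.1,-0.3,0,0,-13.7]}}

```text
clock: 10.33
eef_pos: [0.5901, 0.1442, 0.239]
tool_rot: [-0.003, 0.622, 0.783, -0.0]
ft_force: [0.6, 0.0, -2.1]
grip_width: 0.0117
finger_force: 30.0
```

>>> {"name": "step_arm", "arguments": {"steps": [0,0,0,0,0,0,0,0,0,0,0,0,0,0,0,0,0,0]}}

```text
clock: 10.58
eef_pos: [0.5916, 0.135, 0.2411]
tool_rot: [0.0, 0.626, 0.779, -0.001]
ft_force: [-0.1, -0.3, -0.8]
grip_width: 0.0118
finger_force: 30.0
```

```bash
python3 - <<'E'
from h import *
import cv2,pickle
m=robot.camera_model('wrist');pickle.dump(m,open('w4.pkl','wb'))
i=robot.snapshot('wrist');s=robot.snapshot('side')
cv2.imwrite('pics/w4.png',cv2.resize(np.hstack([i,s[180:,100:356][:, :].repeat(1,0) if 0 else cv2.resize(s[190:382,150:406],(512,384))])[:,:,::-1],(800,300)))
goal([.5885,.143,.24],13)
E
```

```text
t 10.68 at [0.5919 0.1358 0.2416] F [ 0.3 -0.7 -2.1] w 0.0119
shift [ 0.77 -0.18  0.16] turn [-0.   0.1 -0.5]
```

View pics/w4.png

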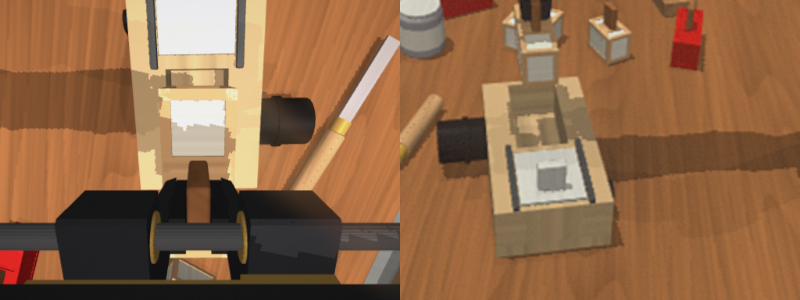

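The cassette hangs upright above the open well and is roughly aligned with it. I lower it to just above the rim and correct.

>>> {"name": "step_arm", "arguments": {"steps": [0.8,-0.2,2,0,0,-0.5,0.8,-0.2,4,0,0,-0.5,0.8,-0.2,6,0,0,-0.5,0.8,-0.2,7,0,0,-0.5,0.8,-0.2,7,0,0,-0.5,0.8,-0.2,7,0,0,-0.5,0.8,-0.2,7,0,0,-0.5]}}

```text
clock: 11.27
eef_pos: [0.5893, 0.1452, 0.1729]
tool_rot: [0.001, 0.622, 0.783, 0.001]
ft_force: [1.1, 0.7, -2.7]
grip_width: 0.0118
finger_force: 30.0
```

```bash
python3 -c "
from h import *
goal([.5885,.143,.09],13)"
```

```text
t 11.27 at [0.5893 0.1452 0.1729] F [ 1.1  0.7 -2.7] w 0.0118
shift [-0.2  -0.15  8.29] turn [ 0.1 -0.   0.1]
```

>>> {"name": "step_arm", "arguments": {"steps": [-0.2,-0.1,1.5,0,0,0,-0.2,-0.1,3,0,0,0,-0.2,-0.1,4.5,0,0,0,-0.2,-0.1,6,0,0,0,-0.2,-0.1,7,0,0,0,-0.2,-0.1,7.7,0,0,0,-0.2,-0.1,8.1,0,0,0,-0.2,-0.1,8.1,0,0,0]}}

```text
clock: 11.93
eef_pos: [0.5879, 0.1432, 0.0906]
tool_rot: [-0.0, 0.622, 0.783, -0.0]
ft_force: [-0.0, 0.3, -0.8]
grip_width: 0.0114
finger_force: 30.0
```

>>> {"name": "step_arm", "arguments": {"steps": [0,0,0,0,0,0,0,0,0.2,0,0,0,0,0,0.2,0,0,0]}}

```text
clock: 12.18
eef_pos: [0.5881, 0.1434, 0.0891]
tool_rot: [0.0, 0.622, 0.783, 0.0]
ft_force: [-0.3, 0.7, -1.2]
grip_width: 0.0119
finger_force: 30.0
```

```bash
python3 -c "
from h import *
goal([.5885,.143,.089],13)"
```

```text
t 12.18 at [0.5881 0.1434 0.0891] F [-0.3  0.7 -1.2] w 0.0119
shift [-0.04  0.03  0.01] turn [ 0.1 -0.   0.1]
```

>>> {"name": "step_arm", "arguments": {"steps": [0,0,0.2,0,0,0,0,0,0.2,0,0,0,0,0,0.2,0,0,0]}}

```text
clock: 12.43
eef_pos: [0.5881, 0.1434, 0.0888]
tool_rot: [0.0, 0.622, 0.783, 0.001]
ft_force: [-2.8, -0.2, 12.4]
grip_width: 0.0118
finger_force: 30.0
```

>>> {"name": "step_arm", "arguments": {"steps": [0,0,0,0,0,0,0,0,0,0,0,0,0,0,0,0,0,0,0,0,0,0,0,0,0,0,0,0,0,0,0,0,0,0,0,0], "fingers": 0.5}}

```text
clock: 12.93
eef_pos: [0.5878, 0.1433, 0.0866]
tool_rot: [-0.0, 0.622, 0.783, -0.0]
ft_force: [-0.2, 0.3, -0.4]
grip_width: 0.0438
finger_force: 0.0
```

>>> {"name": "step_arm", "arguments": {"steps": [0,0,-2,0,0,0,0,0,-5,0,0,0,0,0,-9,0,0,0,0,0,-13,0,0,0,0,0,-16,0,0,0,0,0,-16,0,0,0,0,0,-16,0,0,0]}}

```text
clock: 13.52
eef_pos: [0.5889, 0.1435, 0.2486]
tool_rot: [0.001, 0.622, 0.783, 0.002]
ft_force: [-1.2, -0.1, -0.0]
grip_width: 0.0439
finger_force: 0.0
```

```bash
python3 - <<'E'
from h import *
import cv2,pickle
i=robot.snapshot('wrist');s=robot.snapshot('scene')
cv2.imwrite('pics/w5.png',cv2.resize(np.hstack([i,cv2.resize(s[130:226,290:418],(512,384),interpolation=cv2.INTER_CUBIC)])[:,:,::-1],(800,300)))
goal([.553,.2925,.24],103);goal([.553,.2925,.24],-77)
E
```

```text
t 13.62 at [0.587  0.1431 0.2457] F [ 0.2 -0.8  0.6] w 0.0441
shift [15.32  0.09  0.57] turn [ -0.1  -0.1 -89.9]
t 13.62 at [0.587  0.1431 0.2457] F [ 0.2 -0.8  0.6] w 0.0441
shift [15.32  0.09  0.57] turn [-0.1  0.1 90.1]
```

View pics/w5.png

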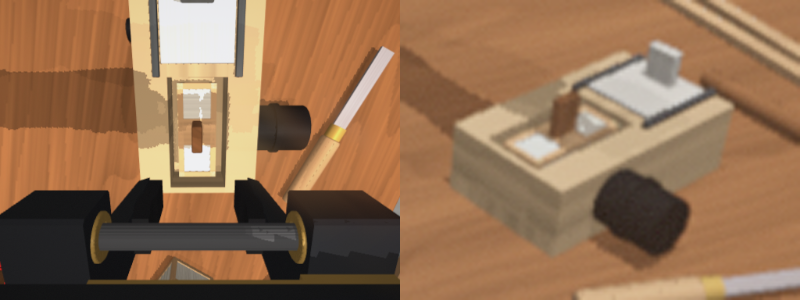

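The cassette sits level and centred in the well, below the rim, grip up, and the gate is still open. Now back to the tab.

>>> {"name": "step_arm", "arguments": {"steps": [15.3,0,0,0,0,-90,15.3,0,0,0,0,-90,15.3,0,0,0,0,-90,15.3,0,0,0,0,-90,15.3,0,0,0,0,-90,15.3,0,0,0,0,-90,15.3,0,0,0,0,-90,15.3,0,0,0,0,-90]}}

```text
clock: 14.28
eef_pos: [0.5518, 0.2919, 0.2443]
tool_rot: [-0.002, 0.166, 0.986, -0.001]
ft_force: [-0.3, -0.9, 0.0]
grip_width: 0.0441
finger_force: 0.0
```

```bash
python3 -c "
from h import *
goal([.553,.2925,.094],103)"
```

```text
t 14.28 at [0.5518 0.2919 0.2443] F [-0.3 -0.9  0. ] w 0.0441
shift [-0.13  0.14 15.03] turn [ -0.1  -0.2 -32.2]
```

>>> {"name": "step_arm", "arguments": {"steps": [-0.1,0.1,0,0,0,-32.2,-0.1,0.1,0,0,0,-32.2,-0.1,0.1,0,0,0,-32.2,-0.1,0.1,0,0,0,-32.2,-0.1,0.1,0,0,0,-32.2,-0.1,0.1,2,0,0,-32.2,-0.1,0.1,4,0,0,-32.2,-0.1,0.1,4,0,0,-32.2]}}

```text
clock: 14.95
eef_pos: [0.5513, 0.2906, 0.2012]
tool_rot: [-0.005, -0.11, 0.994, -0.002]
ft_force: [-0.3, -0.8, -1.4]
grip_width: 0.0441
finger_force: 0.0
```

>>> {"name": "step_arm", "arguments": {"steps": [0,0,2,0,0,0,0,0,4,0,0,0,0,0,6,0,0,0,0,0,6,0,0,0,0,0,6,0,0,0]}}

```text
clock: 15.37
eef_pos: [0.5534, 0.2924, 0.1457]
tool_rot: [-0.002, -0.11, 0.994, -0.001]
ft_force: [-0.2, 0.3, 0.5]
grip_width: 0.0437
finger_force: 0.0
```

```bash
python3 -c "
from h import *
goal([.553,.2925,.094],103)"
```

```text
t 15.37 at [0.5534 0.2924 0.1457] F [-0.2  0.3  0.5] w 0.0437
shift [0.03 0.02 5.17] turn [-0.1 -0.2 -0.4]
```

>>> {"name": "step_arm", "arguments": {"steps": [0,0,2,0,0,-0.4,0,0,4,0,0,-0.4,0,0,5.1,0,0,-0.4,0,0,5.1,0,0,-0.4,0,0,5.1,0,0,-0.4]}}

```text
clock: 15.78
eef_pos: [0.5546, 0.2931, 0.0963]
tool_rot: [0.0, -0.113, 0.994, 0.0]
ft_force: [-1.4, -1.0, -0.5]
grip_width: 0.0442
finger_force: 0.0
```

>>> {"name": "step_arm", "arguments": {"steps": [0,0,0,0,0,0,0,0,0,0,0,0,0,0,0,0,0,0,0,0,0,0,0,0,0,0,0,0,0,0,0,0,0,0,0,0,0,0,0,0,0,0], "fingers": 0}}

```text
clock: 16.37
eef_pos: [0.555, 0.2913, 0.0962]
tool_rot: [0.0, -0.113, 0.994, -0.001]
ft_force: [-0.7, -5.0, 5.8]
grip_width: 0.012
finger_force: 30.0
```

>>> {"name": "step_arm", "arguments": {"steps": [0,-1,0,0,0,0,0,-2,0,0,0,0,0,-3,0,0,0,0,0,-4,0,0,0,0,0,-5,0,0,0,0,0,-5.6,0,0,0,0,0,-5.9,0,0,0,0,0,-5.9,0,0,0,0]}}

```text
clock: 17.03
eef_pos: [0.5677, 0.2377, 0.0963]
tool_rot: [0.001, -0.114, 0.994, 0.003]
ft_force: [-1.0, 6.6, 3.5]
grip_width: 0.012
finger_force: 30.0
```

>>> {"name": "step_arm", "arguments": {"steps": [0,-0.2,0,0,0,0,0,-0.2,0,0,0,0,0,-0.2,0,0,0,0]}}

```text
clock: 17.28
eef_pos: [0.5677, 0.2376, 0.0963]
tool_rot: [0.001, -0.115, 0.993, 0.004]
ft_force: [-1.3, 8.2, 2.5]
grip_width: 0.012
finger_force: 30.1
```

The gate is at the shut stop: it travelled 55.2 mm and the force is rising. Release and rise.

>>> {"name": "step_arm", "arguments": {"steps": [0,0.2,0,0,0,0,0,0.2,0,0,0,0,0,0.2,0,0,0,0,0,0.2,0,0,0,0,0,0.2,0,0,0,0,0,0.2,0,0,0,0], "fingers": 0.5}}

```text
clock: 17.78
eef_pos: [0.5677, 0.2346, 0.0955]
tool_rot: [-0.0, -0.113, 0.994, -0.0]
ft_force: [0.5, 0.3, -0.0]
grip_width: 0.044
finger_force: 0.0
```

>>> {"name": "step_arm", "arguments": {"steps": [0,0,-3,0,0,0,0,0,-7,0,0,0,0,0,-11,0,0,0,0,0,-15,0,0,0,0,0,-15,0,0,0,0,0,-15,0,0,0,0,0,-15,0,0,0]}}

```text
clock: 18.37
eef_pos: [0.5672, 0.2347, 0.2452]
tool_rot: [-0.0, -0.113, 0.994, -0.0]
ft_force: [0.8, -0.1, -0.2]
grip_width: 0.0441
finger_force: 0.0
```

```bash
python3 - <<'E'
from h import *
import cv2,pickle
m=robot.camera_model('wrist');pickle.dump(m,open('w6.pkl','wb'))
i=robot.snapshot('wrist')
cv2.imwrite('pics/w6.png',cv2.resize(i[:,:,::-1],(768,576)))
E
```

```text
(no output)
```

View pics/w6.png

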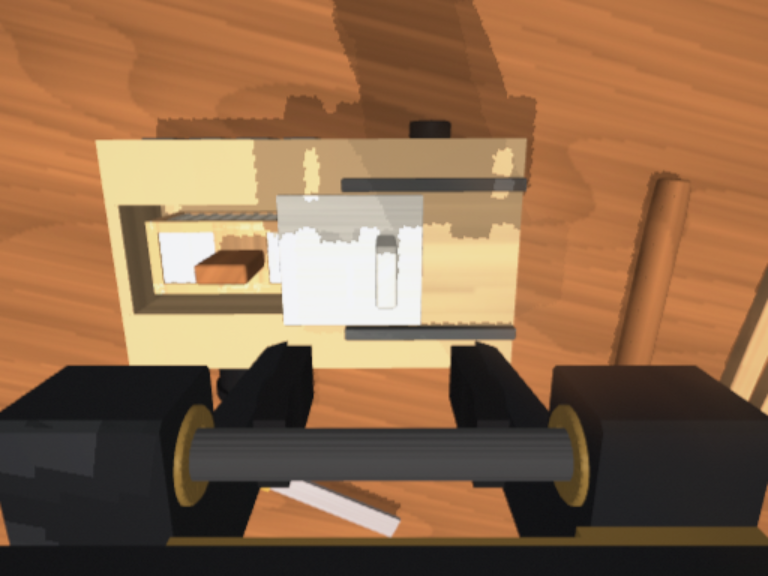

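The gate lies over the end of the cassette, with corners (277,195), (422,194), (420,324) and (285,325). I check this against the first shut reading and hand in.

```bash
python3 - <<'E'
from h import *
import pickle
q=ray('wrist',np.array([(277,195),(422,194),(420,324),(285,325)])/1.5,.086,pickle.load(open('w6.pkl','rb')))[:,:2]
d=(q.mean(0)-[.5708,.2175])@[-.225,.974];print(q.mean(0),'gate vs shut',d)
if abs(d)<.003: print(robot.job_done())
E
```

```text
[0.57121039 0.21446669] gate vs shut -0.003046782055682592
```

The reading is 3 mm past the shut side. It can't really be past the stop, and the first picture was taken while the arm was still settling. The stop force and the 55.2 mm of travel also say it is shut.

```bash
python3 -c "
from h import *
print(robot.job_done())"
```

```text
the job is handed in; nothing more can be done
None
```

I opened the gate to its stop, stood the long narrow cassette on the well floor with its grip up, slid the gate shut again over its end, and handed the job in at about 18.5 s; no verdict was returned.

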